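# Take the squeeze-and-turn safety cap off the coolant bottle

### The job

Open the bottle of coolant concentrate that is clamped on the bench: squeeze the two orange tabs on the sides of its black safety cap gently but fully in and, keeping them squeezed, turn the cap anticlockwise without forcing it, letting it climb on its thread, until it comes up against its stop, then lift it straight off the neck. Set the cap down gently, right way up, in the empty half of the steel tray and let go of it. Leave the copper plug, the little carton and the steel backplate where they are.

Things in the scene. Friction and masses are not known exactly. Their poses are not given: they have to be found in the camera images.
- cap_centre (a point): Centre of the loose black safety cap (44 mm in diameter, 32 mm tall, 55 to 85 g), on its axis, half-way up; z up, y through the two orange spring tabs on its +y and -y sides. It has 0.8 mm of play on the neck: a squeeze more than 2 mm off centre leaves one tab short. Squeezed between its tabs the cap is held firmly, and is turned and lifted by them.
- pad_a (a point): Middle of the outer face of the +y tab's ribbed squeeze pad (18 mm wide, 8.5 mm tall), 33 mm from the cap's axis, 11 mm above cap_centre. A pad goes in 4.4 mm (2 N at first, 6 N at the end; a grip of 20 to 40 N only holds the cap more firmly): 66 mm across both pads at rest, about 57 mm with both home. Over 130 N in all from the fingers cracks the tabs.
- pad_b (a point): The same on the -y tab. Each tab is a rocker: as its pad goes in, its lower end swings out, clear of a locking tooth on the bottle's shoulder. Unless both pads are squeezed nearly home and kept there, the teeth stop the cap after 1 to 43 degrees. Fingertips that end no lower than 10 mm below cap_centre stay clear of the lower ends.
- mouth (a point): Centre of the rim of the bottle's neck, on the axis of bottle and cap, 149.5 mm above the bench; axes as the bracket's. At the start cap_centre is 12 mm below this point and its axes lie along these within about 1 degree. The cap and bottle are damaged if they bear on each other with more than 35 N, all contacts added up (a twist of some 0.4 N m at a tooth or stop, or a hard push or pull).
- shoulder (a point): Centre of the bottle's flat shoulder, at the foot of the neck, 120 mm above the bench. The neck's short thread lets the cap turn anticlockwise (seen from above), level at first, then climbing 2 mm, to a firm stop after 40 to 85 degrees. It lifts straight off only in the last 6 degrees before the stop; pulled earlier, the thread holds it. Vertical play in the thread: 1.6 mm.
- bracket: Grey steel bracket fixed to the bench, base 130 mm along x, 110 along y, 8 thick; origin under its middle, below the bottle's axis; z up. Its clamp band holds the white bottle (84 mm in diameter) so that it does not move. The bottle stands turned up to 20 degrees either way in it, so how far the cap must turn cannot be known beforehand: feel for the stop.
- tray_spot (a point): Point on the floor of the shallow bare steel tray, in the middle of its free half. The tray is fixed, 160 mm along x, 210 along y, floor 3 mm and rim 12 mm above the bench; the point is 45 mm towards +y from its middle, 57 mm from the +y rim and 77 mm from the x rims. A cap standing there has cap_centre 16 mm above it.
- backplate_centre (a point): Centre of a loose round steel backplate, 44 mm in diameter and 20 mm tall, lying in the other half of the tray. To be left alone.
- plug_center (a point): Centre of a loose copper plug, 36 mm in diameter and 36 mm tall, standing beside the bottle on the robot's side. To be left alone.
- carton_centre (a point): Centre of a loose small white and blue carton, 40 x 40 x 44 mm, standing beyond the bottle. To be left alone.
Mind the look-alikes: they are no part of the job. Of the things like the part that bears cap_centre, leave any that is purple or yellow; of the rest the larger one is meant.

How it is judged:
On the way:
1. the cap is turned well round (over 0.5 rad) while it is still on its neck (angle between the x axis of cap_centre and the x axis of mouth, either way round above 0.5 rad and horizontal distance between cap_centre and mouth below 0.006 m and z of cap_centre in the frame of mouth below -0.004 m), for 0.1 s.
At the end, for the whole second after the job is handed in: The cap stands at rest and upright (within 0.1 rad) on the floor of the tray, its axis within 35 mm of the middle of the free half, and plug, carton and backplate are within 20 mm of where they were (horizontal distance between cap_centre and tray_spot below 0.035 m and z of cap_centre in the frame of tray_spot between 0.013 and 0.019 m and angle between cap_centre's own z axis and vertical below 0.1 rad and linear speed of cap below 0.02 m/s and distance of each of plug_center, carton_centre, backplate_centre from where it was at the start of the episode below 0.02 m); the robot touches nothing.
It fails at once if the cap is forced against the bottle's thread, stop or locking teeth with more than 35 N (contact force between cap and bracket above 35 N).
It fails at once if the tabs are crushed: more than 130 N between fingers and cap (contact force between the fingers and cap above 130 N).
It fails at once if the cap is pressed or dropped on the tray with more than 40 N (contact force between cap and tray above 40 N).
It fails at once if the cap, once off the bottle, is let go of more than 10 mm above the tray's floor (contact force between the fingers and cap below 0.05 N and horizontal distance between cap_centre and mouth above 0.06 m and z of cap_centre in the frame of tray_spot above 0.026 m).
It fails at once if the plug, the carton or the backplate is shifted by more than 20 mm (not (distance of each of plug_center, carton_centre, backplate_centre from where it was at the start of the episode below 0.02 m)).
It also fails if it takes over 72 s, if anything falls off the work surface, if the arm or the gripper's body presses on something with over 40 N, if the wrist force passes 120 N, or if a joint passes its speed limit or range.

### The arm

A 6-joint arm with a two-finger parallel gripper is mounted at the origin on the work surface. World frame = base frame: x ahead of the robot, y to its left, z up, the work surface at z = 0. Lengths are in m, angles in rad, forces in N, time in s.
With the tool pointing down it reaches from about 0.35 to 0.95 m from the base axis. Payload 17.4 kg.
Tool frame: the origin (TCP) lies between the finger pads; the fingertips stand manip.finger_overhang ahead of it and the grasp point (between the pads) is the TCP (manip.finger_overhang is the distance from the TCP to the fingertips, in m); z points along the fingers, y is the line along which they close (so a half turn about z gives the same grasp; the last joint's range is limited). The gripper opens to 93 mm and grips with 3 to 60 N. Pads are 15 mm wide; open, the fingers measure 128 mm over their backs; the gripper's body (75 mm by 188 mm) begins 65 mm behind the grasp point.
Start: joints at [-1.143, 0.116, 1.442, -0, 1.584, -0.038], TCP at [0.303, -0.603, 0.238] pointing down, gripper open.
Joint ranges: [-2.83, 2.83], [-0.83, 2.19], [0.07, 2.5], [-1.14, 4.28], [0.01, 3], [-2.97, 2.97]. Speed limits (rad/s): [1.89, 1.89, 2.22, 3.14, 3.14, 3.14].

### API

Orientations are given as a rotation vector (axis times angle).
In Python, from cell import manip gives the robot as it stands. The module is installed in compiled form; this text tells all that it offers.
- The arm moves only by the tool step_arm, never from a script. Its argument "increments" is a list of rows, each a list of 5 numbers: the shift along the world's x, y, z in mm, then the turn about the world's z in degrees, then the finger opening in mm, from 0 to 93. A call has exactly 10 rows; each row shifts and turns the commanded pose from where the row before left it; what a row does not reach is not made up. A row lasts 1/10 s, in which the tool goes at most 50 mm and 8.59 degrees, less where a joint would pass 70% of its speed; a pose out of reach is approached as far as the arm can. A call is refused whole if a number of a shift passes 50 or a number of a turn 8.59, either way. A call with a gripper value outside its range is refused whole. The fingers move at their own pace and stop on an object; "grip_force" is the grip in N (left out, the last holds). Time passes only in rows, so rows that do not move let the fingers close, or fill a call up. It gives the time, the measured TCP pose, the force and the opening at its end, in the units of the state.
- manip.get_state(): the state, without advancing time (a new reading comes with each control period).
- manip.snapshot(name): name is "side" or "top" or "wrist"; returns (picture, depth): 384x512x3 uint8, red, green, blue; 384x512 float32, m along the optical axis (not along the pixel's ray), 0 where there is no reading.
- manip.calibration(name): a dict with "fovy" (degrees; the focal length in pixels is half the picture's height over the tangent of half this angle, whatever the lens; pixels are square), "cx", "cy" (the principal point, pixels), "D" ([k1, k2, p1, p2, k3] as OpenCV has them; the pictures are not rectified), "pose" (4x4, takes a point from camera to world coordinates); the wrist camera has in their place "mount" (4x4, takes a point from camera to tool coordinates, whose origin is the TCP and whose axes are the flange's). Camera axes: x right, y down, z forward; pixel columns grow to the right and rows downward; lengths in m; the calibration is good to about 2 mm. A picture is of the moment at which its call begins: read the wrist's pose just before it. calibration takes no time and is no camera call.
- manip.hand_in(): hands the job in, once; it reports no verdict.
The state is a dict: "clock": time; "joint_positions": joint angles; "qd": joint speeds; "joint_torque": joint torques, N m; "position": TCP position; "tcp_rot": TCP orientation; "wrist_force": force on the tool from outside, world axes, zero at the start; "torque": the same for the moment, N m; "gripper_width": finger opening in m.
Only numpy, scipy, OpenCV 4.12 (cv2) and the standard library are available. Lean on these libraries where they do the work, as an engineer would, in place of code of your own. Each camera call takes 0.05 s, during which the arm holds its last target. There are 200 camera calls.

## Working session

There is one attempt and no reset: what is moved stays moved. The work goes in short steps, Python scripts to look and compute and a tool call to move; the robot and the scene stay as the last step left them, time stands still between calls to the robot, and variables do not carry over. Pictures are saved under pics/ and viewed, on a budget of 10 in all, crops included, one or two more only if the job needs it, and the job is handed in when it is done.

Besides the shell and the picture viewer there is one more tool, called after "Emit:" as name([rows], argument=value, ...), one row to a line, values as JSON. step_arm: Moves the arm, as the interface text tells. Its arguments: {"type":"object","properties":{"increments":{"type":"array"},"grip_force":{"type":"number"}},"required":["increments"]}

```bash
mkdir -p pics; cat > h.py <<'E'
import numpy as np, cv2
from cell import manip
from scipy.spatial.transform import Rotation as R
def K(c,H=384):
    f=H/2/np.tan(np.radians(c['fovy'])/2); return np.array([[f,0,c['cx']],[0,f,c['cy']],[0,0,1.]])
def campose(n,st=None):
    c=manip.calibration(n)
    if 'pose' in c: return np.array(c['pose'])
    T=np.eye(4);T[:3,:3]=R.from_rotvec(st['tcp_rot']).as_matrix();T[:3,3]=st['position'];return T@np.array(c['mount'])
def shot(n):
    st=manip.get_state(); p,d=manip.snapshot(n); T=campose(n,st); np.savez('pics/%s_%.2f.npz'%(n,st['clock']),p=p,d=d,T=T); return p,d,T
def ray(n,u,v):
    c=manip.calibration(n); q=cv2.undistortPoints(np.array([[[u,v]]],float),K(c),np.array(c['D'],float))[0,0]; return np.array([q[0],q[1],1.])
def pt(n,T,d,u,v):  # depth point
    return (T@np.append(ray(n,u,v)*d,1))[:3]
def plane(n,T,u,v,z):
    r=T[:3,:3]@ray(n,u,v); o=T[:3,3]; return o+r*(z-o[2])/r[2]
def cloud(n,d,T):
    c=manip.calibration(n); v,u=np.mgrid[:384,:512]
    q=cv2.undistortPoints(np.stack([u,v],-1).reshape(-1,1,2).astype(float),K(c),np.array(c['D'],float)).reshape(384,512,2)
    P=np.dstack([q*d[...,None],d]); return P@T[:3,:3].T+T[:3,3]
def proj(n,T,P):
    c=manip.calibration(n); W=np.linalg.inv(T); return cv2.projectPoints(np.array(P,float).reshape(-1,1,3),cv2.Rodrigues(W[:3,:3])[0],W[:3,3],K(c),np.array(c['D'],float))[0].reshape(-1,2)
E
python3 - <<'E'
from h import *
s=manip.get_state(); print(s['position'],s['tcp_rot'],s['gripper_width'],s['clock'],manip.finger_overhang)
ims=[]
for n in('top','side'):
    p,d,T=shot(n); np.savez('pics/%s0.npz'%n,p=p,d=d,T=T); ims.append(p); print(n,T.round(3).tolist(),manip.calibration(n)['fovy'],(d==0).mean())
    cv2.imwrite('pics/%s0.png'%n,cv2.resize(p[...,::-1],(800,600),interpolation=cv2.INTER_CUBIC))
E
```

```text
[ 0.30308036 -0.6029275   0.2368893 ] [-3.05566234e+00 -7.24781443e-01  3.13681514e-04] 0.09298708941625645 0.0 0.019
top [[-0.022, -0.982, 0.185, 0.414], [-0.999, 0.014, -0.043, 0.004], [0.04, -0.186, -0.982, 0.976], [0.0, 0.0, 0.0, 1.0]] 51.748096752701755 0.004079182942708333
side [[-0.924, -0.193, 0.329, 0.312], [-0.381, 0.498, -0.779, 0.587], [-0.013, -0.845, -0.534, 0.512], [0.0, 0.0, 0.0, 1.0]] 56.89799099469824 0.003936767578125
```

View pics/top0.png

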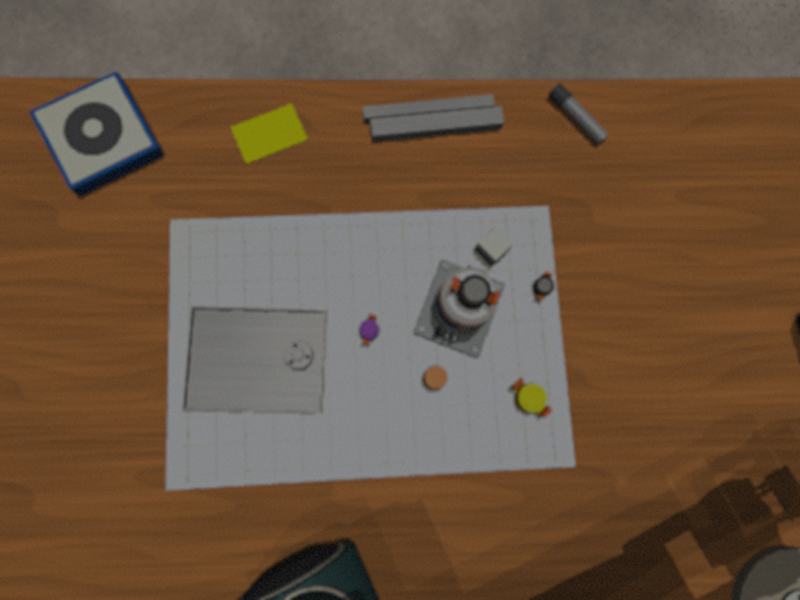

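View pics/side0.png

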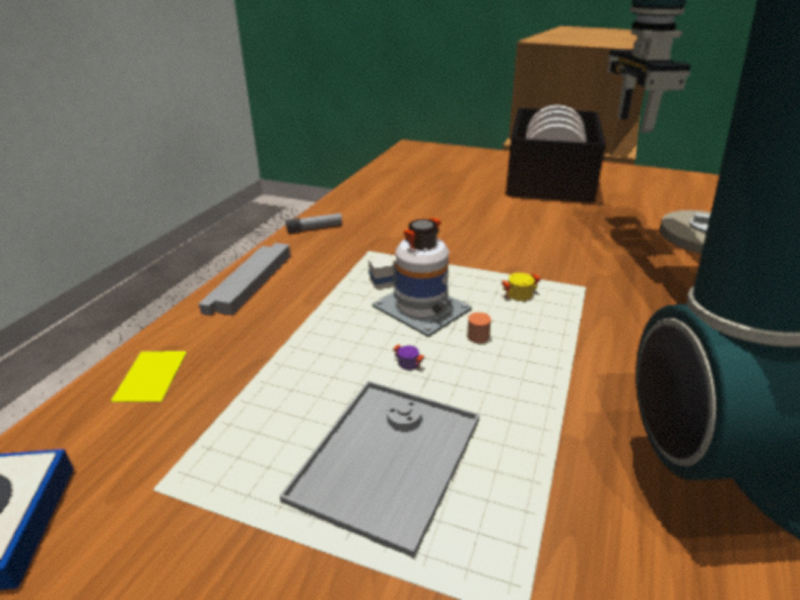

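The top view shows the cap on the bottle at about (475,290), with tabs at (456,285) and (492,298). The tray corners are about (192,308), (326,311), (322,412) and (185,411), with the backplate at (298,355). The plug is at (434,378) and the carton at (493,245). The side view shows the cap at (423,235).

```bash
python3 - <<'E'
from h import *
D={}
for n in('top','side'):
    z=np.load('pics/%s0.npz'%n); p,d,T=z['p'],z['d'],z['T']; C=cloud(n,d,T)
    g=lambda u,v:C[int(v*.64),int(u*.64)].round(4)
    if n=='top':
        for nm,u,v in [('cap',475,288),('plug',434,377),('carton',493,243),('plate',300,352),('floor',230,360),('bench',350,430)]: print(nm,g(u,v))
        print('tray rim corners',[plane(n,T,u*.64,v*.64,.012)[:2].round(4) for u,v in [(191,308),(327,311),(322,412),(184,411)]])
        print('bracket corners',[plane(n,T,u*.64,v*.64,.008)[:2].round(4) for u,v in [(443,262),(504,281),(477,355),(416,334)]])
    else:
        print('side tray corners',[plane(n,T,u*.64,v*.64,.012)[:2].round(4) for u,v in [(370,385),(478,416),(415,551),(285,497)]])
        print('side bench',g(300,400))
    m=(np.hypot(C[...,0]-.5,C[...,1]+.1)<.2)&(C[...,2]>.145)
    hsv=cv2.cvtColor(p,cv2.COLOR_RGB2HSV); o=(hsv[...,1]>140)&((hsv[...,0]<14)|(hsv[...,0]>172))&m
    k=m&(hsv[...,1]<90)&(hsv[...,2]<110)
    print(n,'black',k.sum(),np.median(C[k],0).round(4) if k.sum() else 0, 'ext',C[k].min(0).round(3),C[k].max(0).round(3))
    nn,l,st,ce=cv2.connectedComponentsWithStats(o.astype(np.uint8))
    for i in range(1,nn):
        if st[i,4]>8: print(' orange',ce[i].round(1),st[i],np.median(C[l==i],0).round(4))
    kk=k&(C[...,2]>np.median(C[k][:,2])-.004)
    P=C[k]; top=P[P[:,2]>np.percentile(P[:,2],60)]; c,r=cv2.minEnclosingCircle(top[:,:2].astype(np.float32)*1000); print(c,r,np.median(top[:,2]))
E
```

```text
cap [ 0.5808 -0.1472  0.1539]
plug [ 0.4679 -0.0981  0.0362]
carton [ 0.6757 -0.1984  0.0422]
plate [0.5109 0.1037 0.0205]
floor [0.5025 0.2138 0.0036]
bench [0.3914 0.0285 0.0023]
tray rim corners [array([0.5828, 0.2735]), array([0.5749, 0.0628]), array([0.419 , 0.0706]), array([0.4254, 0.2777])]
bracket corners [array([ 0.6531, -0.1241]), array([ 0.6204, -0.2216]), array([ 0.5019, -0.1721]), array([ 0.5367, -0.0769])]
top black 483 [ 0.5702 -0.1385  0.1548] ext [ 0.414 -0.181  0.146] [0.601 0.004 0.976]
 orange [290.3 181.1] [289 178   4   7  15] [ 0.5877 -0.1179  0.1534]
 orange [316.6 190. ] [315 187   4   7  19] [ 0.5675 -0.1735  0.1531]
(504.88470458984375, -76.89151000976562) 121.68780517578125 0.9762034821727293
side tray corners [array([0.5691, 0.0758]), array([0.4175, 0.0792]), array([0.425 , 0.2829]), array([0.5785, 0.2759])]
side bench [ 0.6503  0.1259 -0.    ]
side black 60 [ 0.5698 -0.1333  0.1532] ext [ 0.556 -0.163  0.145] [ 0.595 -0.124  0.155]
 orange [278.4 141.2] [275 139   7   6  24] [ 0.5636 -0.1707  0.1513]
 orange [261.9 147.8] [258 141   9  12  48] [ 0.5883 -0.1182  0.151 ]
(575.9334716796875, -142.12684631347656) 18.455333709716797 0.15387796766226225
```

Emit:
step_arm([
  [24, 40, 4, -4.9, 93],
  [24, 40, 4, -4.9, 93],
  [24, 40, 4, -4.9, 93],
  [24, 40, 4, -4.9, 93],
  [24, 40, 4, -4.9, 93],
  [24, 40, 4, -4.9, 93],
  [24, 40, 4, -4.9, 93],
  [24, 40, 4, -4.9, 93],
  [24, 40, 4, -4.9, 93],
  [24, 40, 4, -4.9, 93],
], grip_force=25)

```text
clock: 1.1
position: [0.5437, -0.2012, 0.2777]
tcp_rot: [-3.081, 0.613, 0.0]
wrist_force: [0.3, -0.6, 0.3]
gripper_width: 0.0929
```

```bash
python3 - <<'E'
from h import *
s=manip.get_state(); print(s['position'],s['tcp_rot'],s['joint_positions'],s['wrist_force'])
c=manip.calibration('wrist'); print(np.array(c['mount']).round(3),c['fovy'])
p,d,T=shot('wrist'); np.savez('pics/w1.npz',p=p,d=d,T=T)
print(proj('wrist',T,[[.577,-.146,.1535],[.588,-.118,.1535],[.566,-.174,.1535]]))
cv2.imwrite('pics/w1.png',cv2.resize(p[...,::-1],(800,600),interpolation=cv2.INTER_CUBIC))
E
```

```text
[ 0.54372429 -0.20122264  0.27770265] [-3.08110971e+00  6.13279908e-01  1.21003838e-04] [-3.98461630e-01 -9.90692448e-02  1.59373539e+00  2.43886430e-05
  1.64701012e+00  1.56529106e+00] [ 0.32522573 -0.59327721  0.30116982]
[[-0.001 -0.965 -0.262  0.074]
 [ 1.    -0.001 -0.     0.001]
 [ 0.    -0.262  0.965 -0.146]
 [ 0.     0.     0.     1.   ]] 70.88814110033404
[[191.84405954 184.9094809 ]
 [162.93580097 185.47408791]
 [220.91716461 184.34877886]]
```

View pics/w1.png

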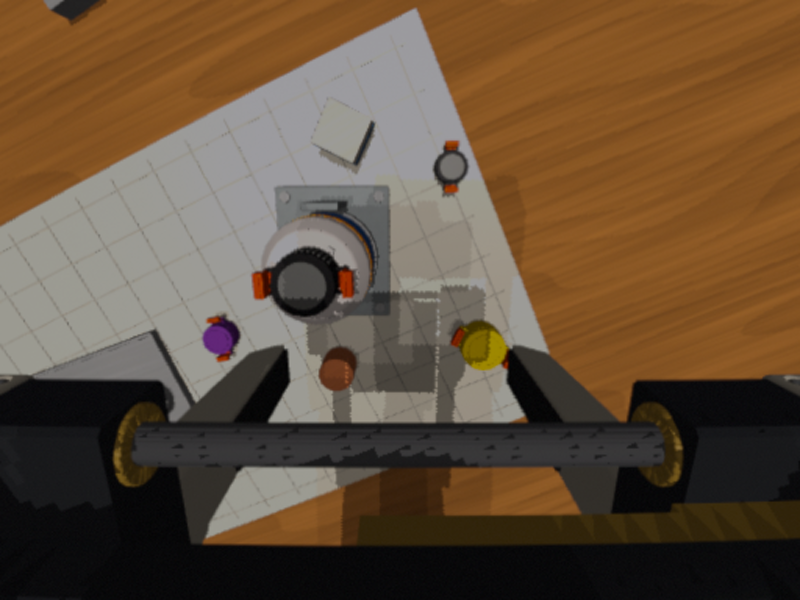

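The wrist view shows the cap's top face centred near (304,282), with tabs at (262,285) and (346,281). I'll move over it and refine from a second wrist view.

Emit:
step_arm([
  [10, 11, -2, 0, 93],
  [9, 11, -2, 0, 93],
  [6, 10, -2, 0, 93],
  [5, 10, -2, 0, 93],
  [4, 8, -2, 0, 93],
  [0, 5, -2, 0, 93],
  [0, 0, -2, 0, 93],
  [0, 0, 0, 0, 93],
  [0, 0, 0, 0, 93],
  [0, 0, 0, 0, 93],
])

```text
clock: 2.15
position: [0.5771, -0.1484, 0.2638]
tcp_rot: [3.082, -0.608, 0.0]
wrist_force: [0.1, -0.1, -0.3]
gripper_width: 0.0929
```

```bash
cat > m.py <<'E'
from h import *
def meas(f):
    z=np.load(f); p,d,T=z['p'],z['d'],z['T']; C=cloud('wrist',d,T)
    h=cv2.cvtColor(p,cv2.COLOR_RGB2HSV)
    o=(h[...,1]>150)&((h[...,0]<12)|(h[...,0]>174))&(np.hypot(C[...,0]-.577,C[...,1]+.146)<.06)&(C[...,2]>.12)
    n,l,st,ce=cv2.connectedComponentsWithStats(o.astype(np.uint8)); Q=[]
    for i in range(1,n):
        if st[i,4]>20:
            P=C[l==i]; hi=P[P[:,2]>np.percentile(P[:,2],95)-.004]
            q=hi.mean(0); q2=plane('wrist',T,*ce[i],.1515); Q.append(q); print(ce[i].round(1),st[i,4],q.round(4),'planeray',q2.round(4))
    if len(Q)==2:
        a=Q[0]-Q[1]; a=a if a[1]>0 else -a; print('mid',(sum(Q)/2).round(4),'span',np.linalg.norm(a).round(4),'yang',np.degrees(np.arctan2(a[1],a[0])).round(2))
    k=(C[...,2]>.149)&(C[...,2]<.16)&(h[...,1]<110)&(np.hypot(C[...,0]-.577,C[...,1]+.146)<.035)
    c,r=cv2.minEnclosingCircle((C[k][:,:2]*1000).astype(np.float32)); print('disc',c,r,C[k].mean(0).round(4),np.median(C[k][:,2]))
    return p,T
E
python3 - <<'E'
from m import *
meas('pics/w1.npz')
s=manip.get_state(); print(s['position'],s['tcp_rot'])
p,d,T=shot('wrist'); np.savez('pics/w2.npz',p=p,d=d,T=T); meas('pics/w2.npz')
cv2.imwrite('pics/w2.png',cv2.resize(p[...,::-1],(800,600),interpolation=cv2.INTER_CUBIC))
E
```

```text
[220.8 180.3] 165 [ 0.5684 -0.1761  0.1522] planeray [ 0.5697 -0.1753  0.1515]
[167.4 181.4] 180 [ 0.5899 -0.1221  0.1521] planeray [ 0.5899 -0.1235  0.1515]
mid [ 0.5792 -0.1491  0.1522] span 0.0582 yang 68.32
disc (579.8403930664062, -141.73768615722656) 28.108198165893555 [ 0.5794 -0.1485  0.1532] 0.15324339709981885
[ 0.57707347 -0.14841285  0.2638376 ] [ 3.08205866e+00 -6.08392695e-01  4.53332006e-04]
[225.1 194.3] 204 [ 0.5902 -0.1212  0.1521] planeray [ 0.5904 -0.1233  0.1515]
[279.8 193.5] 195 [ 0.5688 -0.1753  0.1522] planeray [ 0.5705 -0.1739  0.1515]
mid [ 0.5795 -0.1482  0.1522] span 0.0582 yang 68.4
disc (577.0005493164062, -154.0543975830078) 27.500202178955078 [ 0.5796 -0.1484  0.1532] 0.15320266958956727
```

View pics/w2.png

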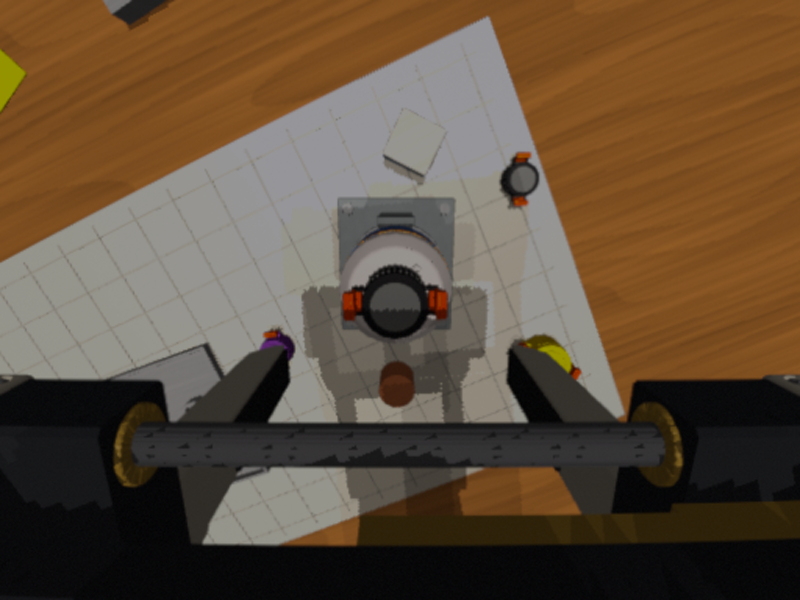

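The cap centre is (0.5795, -0.1483) with its top at 0.1532, against 0.1535 expected. The tab line is at 68.4°, and the bracket edges give about 67.8°. I'll descend so that the TCP is at z≈0.150.

Emit:
step_arm([
  [2.4, 0.1, -15, 0.4, 93],
  [0, 0, -15, 0, 93],
  [0, 0, -15, 0, 93],
  [0, 0, -15, 0, 93],
  [0, 0, -15, 0, 93],
  [0, 0, -13, 0, 93],
  [0, 0, -10, 0, 93],
  [0, 0, -8, 0, 93],
  [0, 0, -5, 0, 93],
  [0, 0, -2, 0, 93],
])

```text
clock: 3.2
position: [0.5796, -0.148, 0.1503]
tcp_rot: [-3.084, 0.597, 0.0]
wrist_force: [-0.6, 0.5, 0.1]
gripper_width: 0.093
```

```bash
python3 - <<'E'
from m import *
s=manip.get_state(); print(s['position'],s['tcp_rot'],s['wrist_force'])
p,d,T=shot('wrist'); np.savez('pics/w3.npz',p=p,d=d,T=T); meas('pics/w3.npz')
cv2.imwrite('pics/w3.png',cv2.resize(p[...,::-1],(800,600),interpolation=cv2.INTER_CUBIC))
E
```

```text
[ 0.57957304 -0.14798825  0.15031402] [-3.08427407e+00  5.97064107e-01  1.71695331e-04] [-0.5532308   0.45500392  0.06034674]
[207.6 245.6] 608 [ 0.5905 -0.1214  0.1521] planeray [ 0.5919 -0.1241  0.1515]
[299.  245.4] 606 [ 0.5692 -0.1751  0.1521] planeray [ 0.5719 -0.1741  0.1515]
[251. 299.] 23 [ 0.603  -0.1573  0.2316] planeray [ 0.5483 -0.134   0.1515]
disc (575.973876953125, -146.77383422851562) 33.693695068359375 [ 0.5825 -0.1495  0.1532] 0.15325126042877363
```

View pics/w3.png

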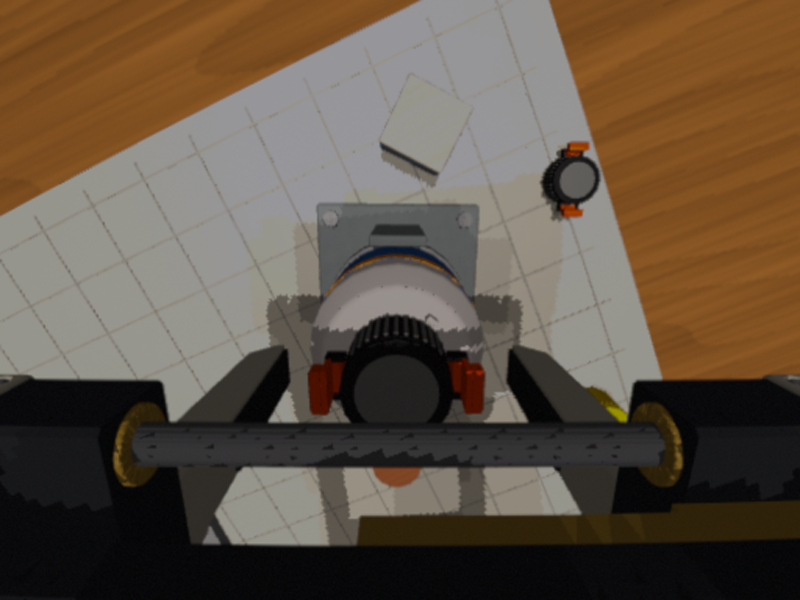

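The tabs are centred between the fingers: 309 and 484 against finger edges at 288 and 508. I'll squeeze now.

Emit:
step_arm([
  [0, 0, 0, 0, 80],
  [0, 0, 0, 0, 72],
  [0, 0, 0, 0, 67],
  [0, 0, 0, 0, 64],
  [0, 0, 0, 0, 61],
  [0, 0, 0, 0, 58],
  [0, 0, 0, 0, 55],
  [0, 0, 0, 0, 52],
  [0, 0, 0, 0, 52],
  [0, 0, 0, 0, 52],
], grip_force=25)

```text
clock: 4.25
position: [0.5797, -0.1481, 0.152]
tcp_rot: [3.084, -0.597, 0.002]
wrist_force: [-4.3, 0.5, 11.3]
gripper_width: 0.0573
```

```bash
python3 -c "
from h import *
s=manip.get_state(); print({k:np.round(s[k],4) for k in('position','wrist_force','torque','gripper_width')})"
```

```text
{'position': array([ 0.5797, -0.1481,  0.152 ]), 'wrist_force': array([-4.345 ,  0.5302, 11.2694]), 'torque': array([ 0.3243,  0.764 , -0.0372]), 'gripper_width': np.float64(0.0573)}
```

Emit:
step_arm([
  [0, 0, 0.6, 0, 52],
  [0, 0, 0.6, 0, 52],
  [0, 0, 0.5, 0, 52],
  [0, 0, 0, 0, 52],
  [0, 0, 0, 0, 52],
  [0, 0, 0, 0, 52],
  [0, 0, 0, 0, 52],
  [0, 0, 0, 0, 52],
  [0, 0, 0, 0, 52],
  [0, 0, 0, 0, 52],
], grip_force=28)

```text
clock: 5.25
position: [0.5795, -0.148, 0.1523]
tcp_rot: [-3.084, 0.597, 0.0]
wrist_force: [0.3, -0.3, -0.4]
gripper_width: 0.0575
```

```bash
python3 -c "
from h import *
s=manip.get_state(); print({k:np.round(s[k],4) for k in('position','wrist_force','torque','gripper_width')})"
```

```text
{'position': array([ 0.5795, -0.148 ,  0.1523]), 'wrist_force': array([ 0.3469, -0.2866, -0.4475]), 'torque': array([ 0.0489, -0.0205, -0.0167]), 'gripper_width': np.float64(0.0575)}
```

Emit:
step_arm([
  [0, 0, 0, 1, 52],
  [0, 0, 0, 1, 52],
  [0, 0, 0, 1, 52],
  [0, 0, 0, 1, 52],
  [0, 0, 0, 1, 52],
  [0, 0, 0, 1, 52],
  [0, 0, 0, 1, 52],
  [0, 0, 0, 1, 52],
  [0, 0, 0, 1, 52],
  [0, 0, 0, 1, 52],
])

```text
clock: 6.25
position: [0.5796, -0.148, 0.1523]
tcp_rot: [3.125, -0.324, 0.0]
wrist_force: [0.1, 0.5, -0.1]
gripper_width: 0.0572
```

```bash
cat > q.py <<'E'
from h import *
s=manip.get_state(); r=s['tcp_rot']; y=(2*np.degrees(np.arctan2(r[1],r[0]))+90)%180
print({k:np.round(s[k],4).tolist() for k in('clock','position','wrist_force','torque','gripper_width')},'yang %.2f'%y)
E
python3 q.py
```

```text
{'clock': 6.25, 'position': [0.5796, -0.148, 0.1523], 'wrist_force': [0.1323, 0.5469, -0.1002], 'torque': [0.0571, -0.0256, -0.0107], 'gripper_width': 0.0572} yang 78.17
```

Emit:
step_arm([
  [0, 0, 0, 1.5, 52],
  [0, 0, 0, 1.5, 52],
  [0, 0, 0, 1.5, 52],
  [0, 0, 0, 1.5, 52],
  [0, 0, 0, 1.5, 52],
  [0, 0, 0, 1.5, 52],
  [0, 0, 0, 1.5, 52],
  [0, 0, 0, 1.5, 52],
  [0, 0, 0, 1.5, 52],
  [0, 0, 0, 1.5, 52],
])

```text
clock: 7.25
position: [0.5796, -0.1479, 0.1524]
tcp_rot: [-3.14, -0.088, -0.0]
wrist_force: [2.9, 2.8, 0.2]
gripper_width: 0.0571
```

```bash
python3 q.py
```

```text
{'clock': 7.25, 'position': [0.5796, -0.1479, 0.1524], 'wrist_force': [2.8656, 2.7636, 0.198], 'torque': [0.4139, -0.3898, -0.04], 'gripper_width': 0.0571} yang 93.22
```

Emit:
step_arm([
  [0.2, 0.2, 0, 1, 52],
  [0.2, 0.2, 0, 1, 52],
  [0, 0, 0.1, 1, 52],
  [0, 0, 0, 1, 52],
  [0, 0, 0.1, 1, 52],
  [0, 0, 0, 1, 52],
  [0, 0, 0.1, 1, 52],
  [0, 0, 0, 1, 52],
  [0, 0, 0.1, 1, 52],
  [0, 0, 0, 1, 52],
])

```text
clock: 8.25
position: [0.58, -0.1476, 0.1528]
tcp_rot: [3.121, 0.36, 0.0]
wrist_force: [-0.7, -0.2, -0.5]
gripper_width: 0.0572
```

```bash
python3 q.py
```

```text
{'clock': 8.25, 'position': [0.58, -0.1476, 0.1528], 'wrist_force': [-0.7038, -0.2351, -0.481], 'torque': [0.0822, -0.1003, 0.0372], 'gripper_width': 0.0572} yang 103.17
```

Emit:
step_arm([
  [0, 0, 0, 0.5, 52],
  [0, 0, 0, 0.5, 52],
  [0, 0, 0, 0.5, 52],
  [0, 0, 0, 0.5, 52],
  [0, 0, 0.1, 0.5, 52],
  [0, 0, 0, 0.5, 52],
  [0, 0, 0, 0.5, 52],
  [0, 0, 0, 0.5, 52],
  [0, 0, 0.1, 0.5, 52],
  [0, 0, 0, 0.5, 52],
])

```text
clock: 9.25
position: [0.58, -0.1475, 0.1529]
tcp_rot: [-3.102, -0.495, 0.0]
wrist_force: [0.7, 0.2, -1.8]
gripper_width: 0.0575
```

```bash
python3 q.py
```

```text
{'clock': 9.25, 'position': [0.58, -0.1475, 0.1529], 'wrist_force': [0.748, 0.2053, -1.8104], 'torque': [0.2703, -0.1648, -0.053], 'gripper_width': 0.0575} yang 108.13
```

Emit:
step_arm([
  [0, 0, 0, 0.5, 52],
  [0, 0, 0, 0.5, 52],
  [0, 0, 0, 0.5, 52],
  [0, 0, 0, 0.5, 52],
  [0, 0, 0, 0.5, 52],
  [0, 0, 0, 0.5, 52],
  [0, 0, 0, 0.5, 52],
  [0, 0, 0, 0.5, 52],
  [0, 0, 0, 0.5, 52],
  [0, 0, 0, 0.5, 52],
])

```text
clock: 10.25
position: [0.5799, -0.1474, 0.153]
tcp_rot: [-3.077, -0.63, -0.0]
wrist_force: [-0.4, 4.6, -0.8]
gripper_width: 0.0574
```

```bash
python3 q.py
```

```text
{'clock': 10.25, 'position': [0.5799, -0.1474, 0.153], 'wrist_force': [-0.3687, 4.6189, -0.7885], 'torque': [1.0613, 0.0237, -0.1073], 'gripper_width': 0.0574} yang 113.13
```

Emit:
step_arm([
  [0, 0.2, 0, 0, 52],
  [0, 0.2, 0, 0, 52],
  [0, 0.2, 0, 0, 52],
  [0, 0, 0, 0, 52],
  [0, 0, 0, 0.4, 52],
  [0, 0, 0, 0.4, 52],
  [0, 0, 0, 0.4, 52],
  [0, 0, 0, 0.4, 52],
  [0, 0, 0, 0.4, 52],
  [0, 0, 0, 0.4, 52],
])

```text
clock: 11.25
position: [0.58, -0.147, 0.153]
tcp_rot: [3.064, 0.694, 0.0]
wrist_force: [0.9, 1.8, 0.4]
gripper_width: 0.0573
```

```bash
python3 q.py
```

```text
{'clock': 11.25, 'position': [0.58, -0.147, 0.153], 'wrist_force': [0.9157, 1.7711, 0.3811], 'torque': [0.2759, -0.0461, -0.0269], 'gripper_width': 0.0573} yang 115.52
```

Emit:
step_arm([
  [0.1, 0.1, 0.1, 0.5, 52],
  [0, 0.1, 0, 0.5, 52],
  [0, 0, 0.1, 0.5, 52],
  [0, 0, 0, 0.5, 52],
  [0, 0, 0.1, 0.5, 52],
  [0, 0, 0, 0.5, 52],
  [0, 0, 0.1, 0.5, 52],
  [0, 0, 0, 0.5, 52],
  [0, 0, 0, 0.5, 52],
  [0, 0, 0, 0.5, 52],
])

```text
clock: 12.25
position: [0.5801, -0.1468, 0.1534]
tcp_rot: [-3.031, -0.827, -0.0]
wrist_force: [0.9, 0.4, -0.6]
gripper_width: 0.0571
```

```bash
python3 q.py
```

```text
{'clock': 12.25, 'position': [0.5801, -0.1468, 0.1534], 'wrist_force': [0.9159, 0.4244, -0.6346], 'torque': [0.1011, -0.0281, -0.0132], 'gripper_width': 0.0571} yang 120.53
```

Emit:
step_arm([
  [0, 0, 0.1, 0.5, 52],
  [0, 0.1, 0, 0.5, 52],
  [0, 0, 0.1, 0.5, 52],
  [0, 0, 0, 0.5, 52],
  [0, 0, 0.1, 0.5, 52],
  [0, 0, 0, 0.5, 52],
  [0, 0, 0.1, 0.5, 52],
  [0, 0, 0, 0.5, 52],
  [0, 0, 0, 0.5, 52],
  [0, 0, 0, 0.5, 52],
])

```text
clock: 13.25
position: [0.5801, -0.1467, 0.1538]
tcp_rot: [-2.992, -0.959, -0.0]
wrist_force: [0.6, 1.1, -0.6]
gripper_width: 0.0571
```

```bash
python3 q.py
```

```text
{'clock': 13.25, 'position': [0.5801, -0.1467, 0.1538], 'wrist_force': [0.6487, 1.0807, -0.6341], 'torque': [0.0995, 0.0612, -0.0198], 'gripper_width': 0.0571} yang 125.53
```

Emit:
step_arm([
  [0, 0, 0.1, 0.5, 52],
  [0, 0.1, 0, 0.5, 52],
  [0, 0, 0.1, 0.5, 52],
  [0, 0, 0, 0.5, 52],
  [0, 0, 0.1, 0.5, 52],
  [0, 0, 0, 0.5, 52],
  [0, 0, 0.1, 0.5, 52],
  [0, 0, 0, 0.5, 52],
  [0, 0, 0, 0.5, 52],
  [0, 0, 0, 0.5, 52],
])

```text
clock: 14.25
position: [0.58, -0.1466, 0.1541]
tcp_rot: [-2.947, -1.088, 0.0]
wrist_force: [0.1, 1.3, -0.7]
gripper_width: 0.0575
```

```bash
python3 q.py
```

```text
{'clock': 14.25, 'position': [0.58, -0.1466, 0.1541], 'wrist_force': [0.1275, 1.321, -0.7035], 'torque': [0.1064, 0.0684, 0.0502], 'gripper_width': 0.0575} yang 130.53
```

Emit:
step_arm([
  [0, 0, 0.1, 0.5, 52],
  [0, 0.1, 0, 0.5, 52],
  [0, 0, 0.1, 0.5, 52],
  [0, 0, 0, 0.5, 52],
  [0, 0, 0.1, 0.5, 52],
  [0, 0, 0, 0.5, 52],
  [0, 0, 0, 0.5, 52],
  [0, 0, 0, 0.5, 52],
  [0, 0, 0, 0.5, 52],
  [0, 0, 0, 0.5, 52],
])

```text
clock: 15.25
position: [0.58, -0.1465, 0.1544]
tcp_rot: [-2.897, -1.216, 0.0]
wrist_force: [-0.3, 2.6, 0.3]
gripper_width: 0.0572
```

```bash
python3 q.py
```

```text
{'clock': 15.25, 'position': [0.58, -0.1465, 0.1544], 'wrist_force': [-0.3306, 2.6101, 0.2757], 'torque': [0.2193, 0.0779, -0.0096], 'gripper_width': 0.0572} yang 135.53
```

Emit:
step_arm([
  [0, 0.1, 0.1, 0.5, 52],
  [0, 0.1, 0, 0.5, 52],
  [0, 0, 0.1, 0.5, 52],
  [0, 0, 0, 0.5, 52],
  [0, 0, 0.1, 0.5, 52],
  [0, 0, 0, 0.5, 52],
  [0, 0, 0, 0.5, 52],
  [0, 0, 0, 0.5, 52],
  [0, 0, 0, 0.5, 52],
  [0, 0, 0, 0.5, 52],
])

```text
clock: 16.25
position: [0.58, -0.1463, 0.1547]
tcp_rot: [-2.841, -1.341, 0.0]
wrist_force: [-2.0, 2.5, -1.2]
gripper_width: 0.0574
```

```bash
python3 q.py
```

```text
{'clock': 16.25, 'position': [0.58, -0.1463, 0.1547], 'wrist_force': [-1.9946, 2.516, -1.1597], 'torque': [0.3059, 0.2488, -0.0329], 'gripper_width': 0.0574} yang 140.53
```

Emit:
step_arm([
  [-0.1, 0.1, 0, 0.5, 52],
  [-0.1, 0.1, 0, 0.5, 52],
  [0, 0, 0.1, 0.5, 52],
  [0, 0, 0, 0.5, 52],
  [0, 0, 0.1, 0.5, 52],
  [0, 0, 0, 0.5, 52],
  [0, 0, 0, 0.5, 52],
  [0, 0, 0, 0.5, 52],
  [0, 0, 0, 0.5, 52],
  [0, 0, 0, 0.5, 52],
])

```text
clock: 17.25
position: [0.5794, -0.1458, 0.1547]
tcp_rot: [-2.779, -1.463, 0.001]
wrist_force: [-6.3, 3.9, 0.7]
gripper_width: 0.057
```

```bash
python3 q.py
```

```text
{'clock': 17.25, 'position': [0.5794, -0.1458, 0.1547], 'wrist_force': [-6.2668, 3.9212, 0.6749], 'torque': [0.9048, 1.1811, -0.2181], 'gripper_width': 0.057} yang 145.53
```

Emit:
step_arm([
  [0, 0, 0, 0.3, 52],
  [0, 0, 0, 0.3, 52],
  [0, 0, 0, 0, 52],
  [0, 0, 0, 0, 52],
  [0, 0, 0, 0, 52],
  [0, 0, 0, 0, 52],
  [0, 0, 0, 0, 52],
  [0, 0, 0, 0, 52],
  [0, 0, 0, 0, 52],
  [0, 0, 0, 0, 52],
])

```text
clock: 18.25
position: [0.5794, -0.1458, 0.1547]
tcp_rot: [-2.771, -1.477, 0.001]
wrist_force: [-6.6, 4.7, -0.4]
gripper_width: 0.057
```

```bash
python3 q.py
```

```text
{'clock': 18.25, 'position': [0.5794, -0.1458, 0.1547], 'wrist_force': [-6.5646, 4.6539, -0.4405], 'torque': [0.8035, 1.2305, -0.2379], 'gripper_width': 0.057} yang 146.10
```

Torque and side force rise together, which suggests the stop at about 77°. I'll back off slightly and try a gentle lift.

Emit:
step_arm([
  [0, 0, 0, -0.5, 52],
  [0, 0, 0, -0.5, 52],
  [0, 0, 0, -0.5, 52],
  [0, 0, 0, 0, 52],
  [0, 0, 0, 0, 52],
  [0, 0, 0.3, 0, 52],
  [0, 0, 0.3, 0, 52],
  [0, 0, 0.3, 0, 52],
  [0, 0, 0.3, 0, 52],
  [0, 0, 0, 0, 52],
])

```text
clock: 19.25
position: [0.5793, -0.146, 0.1555]
tcp_rot: [-2.791, -1.44, 0.002]
wrist_force: [-4.9, 2.3, -4.1]
gripper_width: 0.0572
```

```bash
python3 q.py
```

```text
{'clock': 19.25, 'position': [0.5793, -0.146, 0.1555], 'wrist_force': [-4.9421, 2.3365, -4.07], 'torque': [0.5133, 1.0272, -0.1024], 'gripper_width': 0.0572} yang 144.60
```

Emit:
step_arm([
  [-0.2, 0.1, 0, 0, 52],
  [-0.2, 0.1, 0, 0, 52],
  [-0.2, 0.1, 0, 0, 52],
  [0, 0, 0.2, 0, 52],
  [0, 0, 0.2, 0, 52],
  [0, 0, 0.2, 0, 52],
  [0, 0, 0.2, 0, 52],
  [0, 0, 0.2, 0, 52],
  [0, 0, 0, 0, 52],
  [0, 0, 0, 0, 52],
])

```text
clock: 20.25
position: [0.5793, -0.1458, 0.1572]
tcp_rot: [-2.792, -1.441, 0.0]
wrist_force: [-5.0, 0.9, -2.8]
gripper_width: 0.0571
```

```bash
python3 q.py
```

```text
{'clock': 20.25, 'position': [0.5793, -0.1458, 0.1572], 'wrist_force': [-4.9784, 0.9308, -2.8099], 'torque': [0.2983, 0.852, -0.1117], 'gripper_width': 0.0571} yang 144.59
```

Emit:
step_arm([
  [-0.2, 0, 0, 0, 52],
  [-0.2, 0, 0, 0, 52],
  [-0.2, 0, 0.4, 0, 52],
  [0, 0, 0.4, 0, 52],
  [0, 0, 0.4, 0, 52],
  [0, 0, 0.4, 0, 52],
  [0, 0, 0.4, 0, 52],
  [0, 0, 0.5, 0, 52],
  [0, 0, 0.5, 0, 52],
  [0, 0, 0, 0, 52],
])

```text
clock: 21.25
position: [0.5788, -0.1458, 0.1604]
tcp_rot: [2.791, 1.44, 0.001]
wrist_force: [0.1, 1.4, -1.7]
gripper_width: 0.0572
```

```bash
python3 q.py
```

```text
{'clock': 21.25, 'position': [0.5788, -0.1458, 0.1604], 'wrist_force': [0.072, 1.3791, -1.6641], 'torque': [0.1259, -0.1127, -0.0333], 'gripper_width': 0.0572} yang 144.59
```

Emit:
step_arm([
  [0, 0.1, 1, 0, 52],
  [0, 0.1, 1, 0, 52],
  [0, 0, 2, 0, 52],
  [0, 0, 2, 0, 52],
  [0, 0, 3, 0, 52],
  [0, 0, 3, 0, 52],
  [0, 0, 3, 0, 52],
  [0, 0, 3, 0, 52],
  [0, 0, 3, 0, 52],
  [0, 0, 3, 0, 52],
])

```text
clock: 22.25
position: [0.5787, -0.1457, 0.1845]
tcp_rot: [2.792, 1.44, 0.0]
wrist_force: [0.3, 0.0, -0.2]
gripper_width: 0.0574
```

```bash
python3 q.py
```

```text
{'clock': 22.25, 'position': [0.5787, -0.1457, 0.1845], 'wrist_force': [0.3467, 0.0406, -0.2395], 'torque': [0.0406, -0.0026, -0.0016], 'gripper_width': 0.0574} yang 144.59
```

Emit:
step_arm([
  [0, 0, 6, 0, 52],
  [0, 0, 10, 0, 52],
  [0, 0, 10, 0, 52],
  [0, 0, 8, 0, 52],
  [0, 0, 4, 0, 52],
  [-2, 8, 0, 2, 52],
  [-4, 16, 0, 3, 52],
  [-5, 24, 0, 3, 52],
  [-6, 30, 0, 3, 52],
  [-6, 30, 0, 3, 52],
])

```text
clock: 23.25
position: [0.5547, -0.0356, 0.2216]
tcp_rot: [-2.591, -1.776, 0.001]
wrist_force: [-0.1, 0.6, -1.0]
gripper_width: 0.0574
```

Emit:
step_arm([
  [-6, 30, 0, 3, 52],
  [-6, 30, 0, 3, 52],
  [-6, 30, 0, 3, 52],
  [-6, 30, 0, 3, 52],
  [-6, 30, 0, 3, 52],
  [-6, 30, 0, 2, 52],
  [-6, 30, 0, 2, 52],
  [-6, 24, 0, 0, 52],
  [-4, 16, 0, 0, 52],
  [-3, 8, 0, 0, 52],
])

```text
clock: 24.25
position: [0.4993, 0.2222, 0.2216]
tcp_rot: [-2.263, -2.178, 0.001]
wrist_force: [-0.3, 0.5, 1.1]
gripper_width: 0.057
```

```bash
python3 q.py; python3 - <<'E'
from h import *
ims=[]
for n in('wrist','side'):
    p,d,T=shot(n); np.savez('pics/%s4.npz'%n,p=p,d=d,T=T); 
    if n=='side': print(proj(n,T,[[.5007,.22,.003]])*1.5625)
    ims.append(cv2.resize(p[...,::-1],(400,300) if n=='wrist' else (800,600),interpolation=cv2.INTER_AREA))
cv2.imwrite('pics/c4.png',cv2.resize(np.vstack([np.hstack([ims[0],np.zeros_like(ims[0])]),ims[1]]),(530,600),interpolation=cv2.INTER_AREA))
E
```

```text
{'clock': 24.25, 'position': [0.4993, 0.2222, 0.2216], 'wrist_force': [-0.3048, 0.4593, 1.0616], 'torque': [-0.0814, -0.0708, -0.0029], 'gripper_width': 0.057} yang 177.82
[[371.94407794 485.4138482 ]]
```

View pics/c4.png

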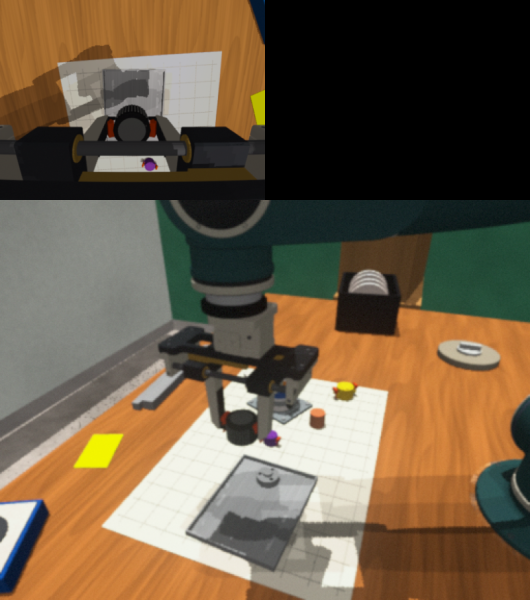

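The cap is held level between the fingers at (242,428) in the picture, and the tray below is clear. I'll measure the cap's height relative to the TCP before lowering it.

```bash
python3 - <<'E'
from h import *
for n in('wrist','side'):
    z=np.load('pics/%s4.npz'%n); C=cloud(n,z['d'],z['T']); h=cv2.cvtColor(z['p'],cv2.COLOR_RGB2HSV)
    m=(np.hypot(C[...,0]-.4993,C[...,1]-.2222)<.021)&(abs(C[...,2]-.215)<.04)
    P=C[m]; print(n,m.sum(),P.mean(0).round(4),np.percentile(P[:,2],[2,10,50,90,98]).round(4))
    b=C[(abs(C[...,0]-.5)<.03)&(abs(C[...,1]-.22)<.03)&(C[...,2]<.02)]; print('floor',len(b),np.median(b[:,2]) if len(b) else 0)
    if n=='wrist':
        t=P[P[:,2]>np.median(P[:,2])-.002]; A=np.c_[t[:,:2],np.ones(len(t))]; print('tilt',np.linalg.lstsq(A,t[:,2],rcond=None)[0].round(3))
E
```

```text
wrist 4040 [0.4996 0.2261 0.2196] [0.1954 0.2086 0.2225 0.2234 0.224 ]
floor 1861 0.002262072308022667
tilt [ 0.001 -0.016  0.226]
side 659 [0.4964 0.2294 0.2175] [0.193  0.2005 0.223  0.2242 0.2247]
floor 938 0.002775101433100835
```

Emit:
step_arm([
  [0, 0, -10, 0, 52],
  [0, 0, -20, 0, 52],
  [0, 0, -30, 0, 52],
  [0, 0, -30, 0, 52],
  [0, 0, -30, 0, 52],
  [0, 0, -25, 0, 52],
  [0, 0, -18, 0, 52],
  [0, 0, -10, 0, 52],
  [0, 0, -6, 0, 52],
  [0, 0, -3, 0, 52],
])

```text
clock: 25.35
position: [0.5008, 0.2201, 0.04]
tcp_rot: [2.268, 2.174, 0.0]
wrist_force: [-0.1, -0.0, 0.1]
gripper_width: 0.0574
```

Emit:
step_arm([
  [0, 0, -1, 0, 52],
  [0, 0, -0.5, 0, 52],
  [0, 0, -0.5, 0, 52],
  [0, 0, -0.5, 0, 52],
  [0, 0, -0.5, 0, 52],
  [0, 0, -0.5, 0, 52],
  [0, 0, -0.5, 0, 52],
  [0, 0, -0.4, 0, 52],
  [0, 0, -0.3, 0, 52],
  [0, 0, 0, 0, 52],
])

```text
clock: 26.35
position: [0.5006, 0.2204, 0.0354]
tcp_rot: [-2.268, -2.174, 0.0]
wrist_force: [1.0, 0.3, -0.5]
gripper_width: 0.0571
```

```bash
python3 q.py
```

```text
{'clock': 26.35, 'position': [0.5006, 0.2204, 0.0354], 'wrist_force': [1.0021, 0.331, -0.5262], 'torque': [-0.0232, -0.1073, -0.0145], 'gripper_width': 0.0571} yang 177.59
```

Emit:
step_arm([
  [0, 0, -0.3, 0, 52],
  [0, 0, -0.3, 0, 52],
  [0, 0, -0.3, 0, 52],
  [0, 0, -0.3, 0, 52],
  [0, 0, -0.3, 0, 52],
  [0, 0, 0, 0, 52],
  [0, 0, 0, 0, 52],
  [0, 0, 0, 0, 52],
  [0, 0, 0, 0, 52],
  [0, 0, 0, 0, 52],
])

```text
clock: 27.35
position: [0.5007, 0.2204, 0.0339]
tcp_rot: [-2.268, -2.174, 0.0]
wrist_force: [0.7, 0.7, -1.9]
gripper_width: 0.0572
```

```bash
python3 q.py
```

```text
{'clock': 27.35, 'position': [0.5007, 0.2204, 0.0339], 'wrist_force': [0.7428, 0.6903, -1.9072], 'torque': [0.0068, -0.0877, -0.0527], 'gripper_width': 0.0572} yang 177.59
```

Emit:
step_arm([
  [0, 0, -0.3, 0, 52],
  [0, 0, -0.3, 0, 52],
  [0, 0, -0.3, 0, 52],
  [0, 0, -0.3, 0, 52],
  [0, 0, 0, 0, 52],
  [0, 0, 0, 0, 52],
  [0, 0, 0, 0, 52],
  [0, 0, 0, 0, 52],
  [0, 0, 0, 0, 52],
  [0, 0, 0, 0, 52],
])

```text
clock: 28.35
position: [0.5008, 0.2205, 0.0335]
tcp_rot: [2.268, 2.174, 0.0]
wrist_force: [-4.9, -1.9, 10.2]
gripper_width: 0.0572
```

```bash
python3 q.py
```

```text
{'clock': 28.35, 'position': [0.5008, 0.2205, 0.0335], 'wrist_force': [-4.9201, -1.8536, 10.1583], 'torque': [-0.2993, 0.7834, -0.0349], 'gripper_width': 0.0572} yang 177.59
```

The cap is on the floor: 10 N upward, with the height blocked. I'll ease off and open.

Emit:
step_arm([
  [0, 0, 0.4, 0, 52],
  [0, 0, 0.4, 0, 52],
  [0, 0, 0, 0, 58],
  [0, 0, 0, 0, 61],
  [0, 0, 0, 0, 64],
  [0, 0, 0, 0, 67],
  [0, 0, 0, 0, 72],
  [0, 0, 0, 0, 80],
  [0, 0, 0, 0, 85],
  [0, 0, 0, 0, 85],
])

```text
clock: 29.35
position: [0.5007, 0.2204, 0.0336]
tcp_rot: [2.268, 2.174, 0.0]
wrist_force: [-0.4, 0.6, 0.8]
gripper_width: 0.0846
```

Emit:
step_arm([
  [0, 0, 0, 0, 85],
  [0, 0, 3, 0, 85],
  [0, 0, 6, 0, 85],
  [0, 0, 12, 0, 85],
  [0, 0, 20, 0, 85],
  [0, 0, 30, 0, 85],
  [0, 0, 40, 0, 85],
  [0, 0, 40, 0, 85],
  [0, 0, 20, 0, 85],
  [0, 0, 0, 0, 85],
])

```text
clock: 30.35
position: [0.5016, 0.2208, 0.2091]
tcp_rot: [2.266, 2.173, 0.009]
wrist_force: [-0.1, -0.3, -0.7]
gripper_width: 0.085
```

```bash
python3 q.py; python3 - <<'E'
from h import *
import glob
for n in('side','wrist'):
    p,d,T=shot(n); C=cloud(n,d,T)
    m=(np.hypot(C[...,0]-.5007,C[...,1]-.2203)<.03)&(C[...,2]>.025)&(C[...,2]<.05); P=C[m]; print(n,m.sum(),P.mean(0).round(4),np.percentile(P[:,2],[10,50,90]).round(4))
    t=P[P[:,2]>np.percentile(P[:,2],90)-.003]; print('tilt',np.linalg.lstsq(np.c_[t[:,:2],np.ones(len(t))],t[:,2],rcond=None)[0].round(3))
    if n=='side': cv2.imwrite('pics/end.png',cv2.resize(p[...,::-1],(800,600),interpolation=cv2.INTER_CUBIC))
E
```

```text
{'clock': 30.35, 'position': [0.5016, 0.2208, 0.2091], 'wrist_force': [-0.115, -0.2777, -0.7053], 'torque': [-0.0176, -0.0755, -0.0443], 'gripper_width': 0.085} yang 177.59
side 556 [0.4998 0.2231 0.0338] [0.0293 0.0347 0.0359]
tilt [-0.001 -0.006  0.037]
wrist 1119 [0.5009 0.2188 0.0342] [0.0332 0.0346 0.0356]
tilt [ 0.006 -0.003  0.032]
```

View pics/end.png

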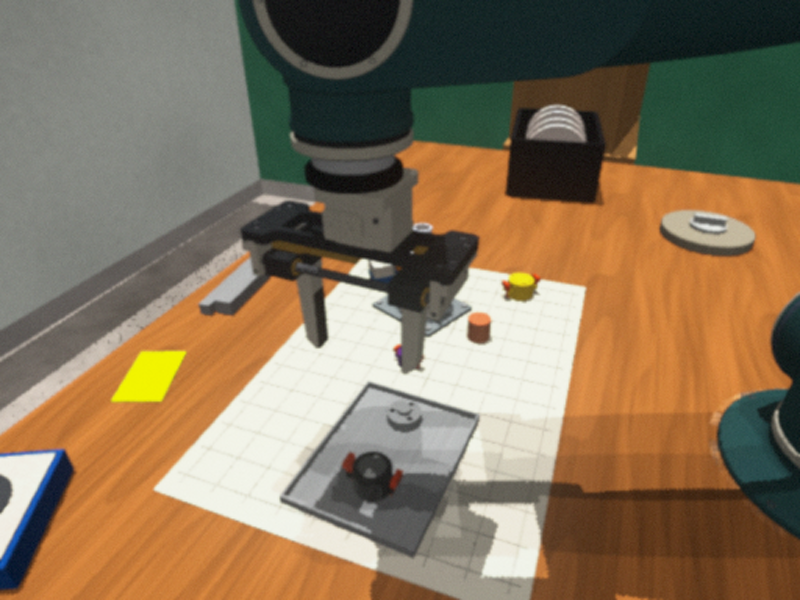

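The picture shows the cap upright in the tray's free half at (373,475). The plug (479,328), backplate (404,415) and carton have not moved, and the gripper is clear. I'm handing in.

```bash
python3 -c "
from cell import manip
print(manip.hand_in())"
```

```text
the job is handed in; nothing more can be done
None
```

The cap is off the bottle and standing upright in the tray's free half, and the job is handed in at about 30 s of the 72 s allowed. `hand_in` reports no verdict, so I can't confirm a pass.

- **Opening:** I squeezed both tabs home, with the opening at 57 mm under a 25–28 N grip. I then turned the cap anticlockwise about 77°, until the torque reached about 0.24 N m and the side force about 8 N. I took that for the stop, backed off 1.5°, and the cap lifted off with at most about 4 N of upward pull.
- **Placing:** I lowered it until it touched the tray with about 10 N, eased off and let go. I then raised the gripper, which touches nothing.

**Last checks**
- **Cap position:** two cameras put the cap within about 3 mm of my estimate of the spot, (0.501, 0.220).
- **Cap height and tilt:** its top is about 35 mm above the bench, as expected, and its tilt is below 0.01 rad.
- **Other parts:** the plug and backplate stand where they were in the side view. The carton is partly hidden there, but what shows has not moved. I did not measure them again.
- **Disagreements:** the first top and side views put the tray's middle 7 mm apart, so I used the average, well inside the 35 mm allowed. Squeezing the tabs pushed the gripper up 1.7 mm with 11 N, which I relieved before turning.

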